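# Put the games kit away in its caddy

## Task

Put the four games pieces away in the dark wooden caddy on the green games table: the dice cup, standing mouth up, in the large round well; the wooden chequer, lying flat, in the small round well; the big pipped die in the square bay; and the card box, lying flat, in the oblong bay. Each must sit flat on the floor of its own bay, inside the rim. The small coffee mug (it has a handle) and the little block of cue chalk do not belong: leave them where they stand.

Things in the scene. Friction and masses are not known exactly. Their poses are not given: they have to be found in the camera images.
- dice_cup: Dark brown straight open cup without a handle, 60 mm outside diameter, 60 mm tall, wall 4 mm, about 90 g, standing mouth up on the table. Origin: centre of its underside; z up through the mouth.
- chequer: Round flat gaming piece of pale wood, 40 mm diameter, 14 mm thick, with a thin ring on top, about 25 g, lying flat. Origin: its middle (7 mm above its underside); z is the axis of the disc.
- big_die: Cube of pale wood, 30 mm edge, with dark pips on all faces, about 25 g. Origin: its middle (15 mm above its underside); the axes are square to its faces.
- card_box: Brown cardboard box of a small pack of cards, 70 x 48 x 18 mm (x, y, z), rigid, about 60 g, lying flat. Origin: its middle (9 mm above its underside); x along its length, z up.
- large_round_well: Home of the dice cup: shallow round wooden well lined in grey, 78 mm inside diameter, 86 mm outside. Fixed on the caddy: a dark board 222 mm square, 12 mm thick, carrying the four bays 2 by 2, 105 mm apart; which is where varies. Origin: centre of its underside, 12 mm above the table; z up. Inner floor 4 mm, rim 8 mm above the origin.
- small_round_well: Home of the chequer: shallow round wooden well lined in grey, 58 mm inside diameter, 66 mm outside. Fixed on the caddy: a dark board 222 mm square, 12 mm thick, carrying the four bays 2 by 2, 105 mm apart; which is where varies. Origin: centre of its underside, 12 mm above the table; z up. Inner floor 4 mm, rim 8 mm above the origin.
- square_bay: Home of the die: shallow square wooden bay lined in grey, 48 x 48 mm inside, 56 x 56 mm outside. Fixed on the caddy: a dark board 222 mm square, 12 mm thick, carrying the four bays 2 by 2, 105 mm apart; which is where varies. Origin: centre of its underside, 12 mm above the table; z up. Inner floor 4 mm, rim 8 mm above the origin.
- oblong_bay: Home of the card box: shallow oblong wooden bay lined in grey, 88 mm (its x) by 66 mm (its y) inside, 96 x 74 mm outside. Fixed on the caddy: a dark board 222 mm square, 12 mm thick, carrying the four bays 2 by 2, 105 mm apart; which is where varies. Origin: centre of its underside, 12 mm above the table; z up. Inner floor 4 mm, rim 8 mm above the origin.
- coffee_mug: Does not belong, leave it: dark brown open coffee mug, 60 mm diameter, 58 mm tall, with a loop handle that reaches 50 mm from its axis along +y. Origin: centre of its underside; z up.
- chalk_block: Does not belong, leave it: pale block of cue chalk, a 22 mm cube without pips, with a grey round hollow on its top. Origin: its middle (11 mm above its underside); axes square to its faces.
Not all that is in view belongs to the job. What is shaped like the big_die but pink or purple is not meant. There is more than one size of the card_box; the job needs the smallest.

How it is judged:
By the outcome, as a careful person would: the job done as asked, in the order asked, and still so for the second after the job is handed in, with the robot touching nothing.
It also fails if it takes over 93 s, if anything falls off the work surface, if the arm or the gripper's body presses on something with over 40 N, if the wrist force passes 120 N, or if a joint passes its speed limit or range.

## Robot

A 6-joint arm with a two-finger parallel gripper is mounted at the origin on the work surface. World frame = base frame: x ahead of the robot, y to its left, z up, the work surface at z = 0. Lengths are in mm, angles in rad, forces in N, time in s.
With the tool pointing down it reaches from about 275 to 1000 mm from the base axis. Payload 8.4 kg.
Tool frame: the origin (TCP) lies at the very end of the fingers, on their centre line; the grasp point (between the pads) lies 19 mm behind it; z points along the fingers, y is the direction in which the jaws open and shut (so a half turn about z gives the same grasp; the last joint's range is limited). The gripper opens to 85 mm and grips with 20 to 120 N. Pads are 22 mm wide; open, the fingers measure 114 mm over their backs; the gripper's body (76 mm by 85 mm) begins 54 mm behind the grasp point. The pads swing forward as they close: fully open they stand 13 mm farther back than shut.
Start: joints at [-1.269, 0.353, 1.633, -0, 1.155, -0.002], TCP at [186.966, -596.382, 198.281] pointing down, gripper open.
Joint ranges: [-2.63, 2.63], [-0.92, 2.1], [0.06, 2.66], [-1.3, 4.44], [0, 2.69], [-3.02, 3.02]. Speed limits (rad/s): [2.22, 2.22, 2.79, 3.14, 3.14, 3.14].

## Interface

Orientations are given as [roll, pitch, yaw] about the fixed x, y, z axes, in that order (R = Rz(yaw) Ry(pitch) Rx(roll)).
In Python, from rig import r gives the robot as it stands.
- The arm moves only by the tool move_arm, never from a script. Its argument "increments" is a list of rows, each an object of numbers: "tx", "ty", "tz": the shift along the tool's x, y, z in cm; "rx", "ry", "rz": the turn, a rotation vector about the tool's x, y, z in degrees; "gripper": the gripper's target within -1 to 1 (fully open at 1, half-way at 0, shut at -1). A call has 1 to 12 rows; each row shifts and turns the commanded pose from where the row before left it, along the tool's axes as they then stand; what a row does not reach is not made up. A row lasts 1/10 s, in which the tool goes at most 50 mm and 8.59 degrees, less where a joint would pass 70% of its speed; a pose out of reach is approached as far as the arm can. A call is refused whole if a number of a shift passes 5 or a number of a turn 8.59, either way. A call with a gripper value outside its range is refused whole. The fingers move at their own pace and stop on an object; "squeeze" is the grip in N (left out, the last holds). Time passes only in rows, so rows that do not move let the fingers close. It gives the time, the measured TCP pose, the force and the opening at its end, in the units of the state.
- r.sense(): the state, without advancing time (a new reading comes with each control period).
- r.grab_frame(name): name is "side" or "top" or "wrist"; returns (picture, depth): 480x640x3 uint8, red, green, blue; 480x640 float32, mm along the optical axis (not along the pixel's ray), 0 where there is no reading.
- r.camera_model(name): a dict with "fx", "fy", "cx", "cy" (pixels), "R" (3x3) and "t" (3): a world point X has camera coordinates R X + t; the wrist camera has in their place "hand_eye" (4x4, takes a point from camera to tool coordinates, whose origin is the TCP and whose axes are the flange's). Camera axes: x right, y down, z forward; pixel columns grow to the right and rows downward; lengths in mm; the calibration is good to about 2 mm. A picture is of the moment at which its call begins: read the wrist's pose just before it. camera_model takes no time and is no camera call.
- r.sign_off(): hands the job in, once; it reports no verdict.
Trained networks look in the newest picture that a camera, given by its name, has taken for a name from the list of things; names that differ only in an ending like _2 or _b are one class to them, and where a whole thing is asked for, a point or a joint stands for the part that bears it (a point fixed in the world has none). Each returns a list of dicts, best first, with "confidence" (0 to 1); they miss things now and then, are a little off and sometimes report something else, mostly with a low value. They report only what shows in the picture. A call takes as long as a camera call. They do not tell look-alikes from the thing itself.
- r.cut_out(query, camera): "mask" (480x640 bool, what is visible of it) and "bbox" ([left, top, right, bottom] in pixels, round what is visible of it).
- r.place_of(query, camera): "location" ([row, column] in pixels: a listed point, or the origin of a listed thing).
The state is a dict: "clock": time; "qpos": joint angles; "qvel": joint speeds; "joint_efforts": joint torques, N m; "eef_pos": TCP position; "tcp_rot": TCP orientation; "contact_force": force on the tool from outside, world axes, zero at the start; "wrist_torque": the same for the moment, N m; "opening": opening from 0.0 (shut) to 1.0 (fully open).
Only numpy, scipy, OpenCV 4.12 (cv2) and the standard library are available. Lean on these libraries where they do the work, as an engineer would, in place of code of your own. Each camera call takes 0.05 s, during which the arm holds its last target. There are 200 camera calls.

## Working session

There is one attempt and no reset: what is moved stays moved. The work goes in short steps, Python scripts to look and compute and a tool call to move; the robot and the scene stay as the last step left them, time stands still between calls to the robot, and variables do not carry over. Pictures are saved under pics/ and viewed, about 12 in all and at most 16, crops included, and the job is handed in when it is done.

Besides the shell and the picture viewer there is one more tool, called after "Call:" as name(argument=value, ...) on one line, values as JSON. move_arm: Moves the arm, as the interface text tells. Its arguments: {"type":"object","properties":{"increments":{"type":"array","items":{"type":"object","properties":{"tx":{"type":"number"},"ty":{"type":"number"},"tz":{"type":"number"},"rx":{"type":"number"},"ry":{"type":"number"},"rz":{"type":"number"},"gripper":{"type":"number"}}}},"squeeze":{"type":"number"}},"required":["increments"]}

```bash
ls; mkdir -p pics; cat > h.py <<'E'
import numpy as np, cv2
from rig import r
from scipy.spatial.transform import Rotation as Ro
def cam(name):
    m=r.camera_model(name)
    if 'hand_eye' in m:
        s=r.sense(); T=np.eye(4); T[:3,:3]=Ro.from_euler('xyz',s['tcp_rot']).as_matrix(); T[:3,3]=s['eef_pos']
        return m, T@np.array(m['hand_eye'])
    T=np.eye(4); R=np.array(m['R']); T[:3,:3]=R.T; T[:3,3]=-R.T@np.array(m['t']); return m,T
def cloud(name):
    m,T=cam(name); p,d=r.grab_frame(name)
    v,u=np.mgrid[:480,:640]
    P=np.stack([(u-m['cx'])/m['fx']*d,(v-m['cy'])/m['fy']*d,d],-1)@T[:3,:3].T+T[:3,3]
    P[d==0]=np.nan
    return p,d,P
def save(n,p): cv2.imwrite('pics/'+n+'.png',p[:,:,::-1])
E
python3 - <<'E'
from h import *
for n in ['top','side']:
    p,d,P=cloud(n); save(n+'1',p); np.save(n+'1.npy',P)
    print(n,r.camera_model(n)['t'],np.nanmin(P.reshape(-1,3),0),np.nanmax(P.reshape(-1,3),0))
    for q in ['dice_cup','chequer','big_die','card_box','large_round_well','small_round_well','square_bay','oblong_bay','coffee_mug','chalk_block']:
        for o in r.place_of(q,n)[:4]:
            i,j=[int(x) for x in o['location']]
            print(q,round(o['confidence'],2),i,j,P[i,j].round(0) if 0<=i<480 and 0<=j<640 else '')
print(r.sense())
E
```

```text
pics
top [ -47.8277898   535.8241295  1227.24617848] [  48.43039664 -783.46988715  -12.54974728] [1084.48241628  647.46966401  710.69608534]
dice_cup 0.68 246 273 [539.  39.  22.]
dice_cup 0.6 214 411 [ 608. -258.    7.]
chequer 0.69 300 167 [426. 262.  14.]
big_die 0.76 259 142 [512. 312.  31.]
big_die 0.74 262 104 [506. 391.  32.]
big_die 0.66 297 117 [433. 362.  30.]
card_box 0.9 317 485 [ 386. -406.   22.]
card_box 0.78 253 470 [ 522. -380.   18.]
card_box 0.7 197 273 [646.  39.  11.]
card_box 0.59 244 525 [ 539. -495.   27.]
large_round_well 0.86 242 324 [547. -70.  15.]
small_round_well 0.85 246 274 [539.  37.  20.]
square_bay 0.67 192 317 [656. -55.  13.]
coffee_mug 0.68 213 160 [613. 283.   6.]
chalk_block 0.51 297 415 [ 429. -260.   23.]
side [ 533.16337061   80.09333665 1008.6280351 ] [ -308.87488968 -2463.74960151  -733.30867116] [1290.98953719  437.65924033  560.60709329]
dice_cup 0.67 189 308 [ 602. -230.   29.]
chequer 0.74 394 383 [431. 262.  15.]
chequer 0.41 248 275 [655. -50.  19.]
big_die 0.93 473 331 [509. 399.  32.]
big_die 0.93 455 378 [441. 368.  31.]
big_die 0
[... 417 characters left out ...]
ug 0.21 282 325 [544.  34.  20.]
{'clock': 1.1, 'qpos': array([-1.26942871e+00,  3.52992675e-01,  1.63341980e+00, -1.00374966e-05,
        1.15517636e+00, -2.42181621e-03]), 'qvel': array([-0.00086398,  0.00037275,  0.00086983, -0.00138754,  0.00015474,
       -0.00067319]), 'joint_efforts': array([-2.58831271e-03, -6.05190325e+01, -3.42437160e+01, -1.13389981e-04,
        1.09071098e-03, -7.14275998e-06]), 'eef_pos': array([ 186.9448683 , -596.38544246,  198.27706086]), 'tcp_rot': array([3.14158886e+00, 9.19219946e-06, 3.03793485e-01]), 'contact_force': array([-0.34761626,  0.06473577, -0.04531493]), 'wrist_torque': array([0.03629145, 0.01121454, 0.00768613]), 'opening': 1.0001575513091694}
```

View pics/top1.png

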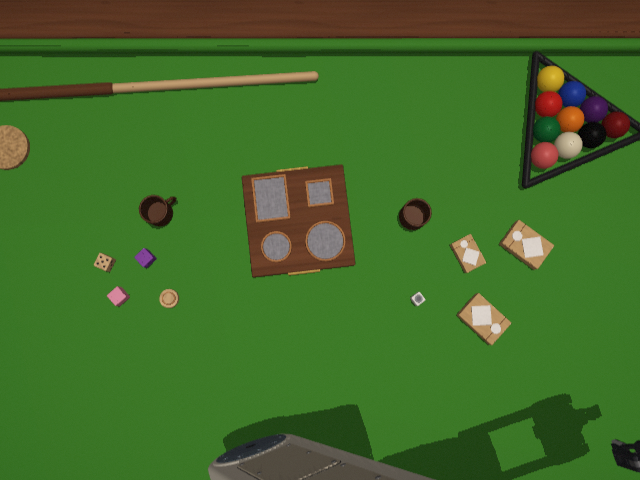

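View pics/side1.png

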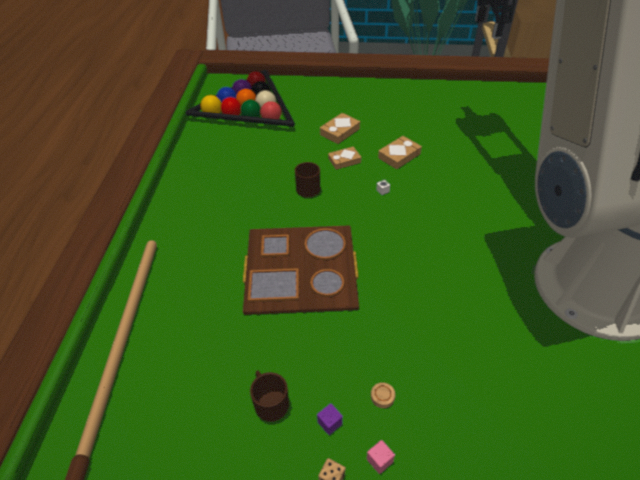

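Top view: the cup is at (214,414) and the mug with its handle at (210,158). The pale pipped die is at (262,104), the chequer at (298,168), the smallest card box at (253,468), and the caddy is centred at (220,298). Next I'll measure these from the depth data.

```bash
python3 - <<'E'
from h import *
P=np.load('top1.npy'); img=cv2.imread('pics/top1.png').astype(int)
print('table z',np.nanmedian(P[330:400,150:400,2]))
X=P[...,0];Y=P[...,1];Z=P[...,2]
def obj(n,c,rad,zlo,zhi):
    m=(np.hypot(X-c[0],Y-c[1])<rad)&(Z>zlo)&(Z<zhi)
    q=P[m][:,:2].astype(np.float32); rc=cv2.minAreaRect(q); cc=cv2.minEnclosingCircle(q)
    print(n,len(q),'rect',np.round(rc[0],1),np.round(rc[1],1),round(rc[2],1),'circ',np.round(cc[0],1),round(cc[1],1),'z',np.median(P[m][:,2]).round(1))
obj('cup',(605,-258),60,52,75)
obj('chq',(430,262),40,9,25)
obj('die',(506,395),35,24,42)
obj('die2',(506,395),35,10,42)
obj('box',(520,-380),55,12,28)
obj('boxB',(386,-410),65,12,40)
obj('boxC',(540,-495),65,12,40)
obj('caddy',(597,-10),170,7,40)
# bays by grey lining
g=(abs(img[...,0]-img[...,1])<18)&(abs(img[...,1]-img[...,2])<18)&(img.mean(2)>70)
for n,c in dict(large=(547,-70),small=(539,37),sq=(656,-55),obl=(646,42)).items():
    m=g&(np.hypot(X-c[0],Y-c[1])<55)&(Z<40)
    q=P[m][:,:2].astype(np.float32); rc=cv2.minAreaRect(q)
    print(n,len(q),np.round(rc[0],1),np.round(rc[1],1),round(rc[2],1),np.median(P[m],0).round(1))
E
```

```text
table z 0.4806815419844952
cup 202 rect [ 604.6 -261.5] [57.8 59.6] 41.0 circ [ 604.5 -261.6] 30.6 z 59.7
chq 277 rect [431.5 259.5] [38.  38.9] 13.2 circ [431.3 259.3] 20.1 z 14.9
die 216 rect [508.3 394.9] [32.  29.9] 66.0 circ [508.5 394.5] 20.1 z 30.3
die2 256 rect [508.2 394.8] [32.4 29.9] 65.9 circ [508.5 394.5] 20.1 z 29.6
box 749 rect [ 522.8 -377.1] [69.5 50.2] 26.3 circ [ 522.7 -376.3] 41.3 z 18.2
boxB 1404 rect [ 383.7 -404.6] [94.2 64.9] 47.1 circ [ 383.2 -404.2] 55.2 z 24.3
boxC 1374 rect [ 540.9 -502.3] [94.4 66.6] 51.8 circ [ 540.6 -502.6] 55.9 z 24.2
caddy 10598 rect [588.7  -9.5] [315.1 309.1] 29.4 circ [596.8 -13. ] 169.0 z 14.4
large 974 [550.6 -71.8] [72.6 75.3] 89.7 [549.7 -71.6  17.3]
small 521 [539.   33.1] [53.6 53.7] 56.6 [539.   32.7  17.1]
sq 435 [655.  -59.7] [45.5 45.3] 6.6 [655.3 -59.7  17.3]
obl 1150 [643.3  44.6] [85.7 63.3] 6.3 [643.3  45.4  17. ]
```

Call:
move_arm(increments=[{"rz":5.8,"gripper":1},{"rz":5.8},{"rz":5.8},{"tx":3.5,"ty":-2.8},{"tx":3.5,"ty":-2.8},{"tx":3.5,"ty":-2.8},{"tx":3.5,"ty":-2.8},{"tx":3.5,"ty":-2.8},{"tx":3.5,"ty":-2.8},{"tx":3.5,"ty":-2.8},{"tx":3.5,"ty":-2.8}], squeeze=40)

```text
invalid input
```

Call:
move_arm(increments=[{"tx":0,"ty":0,"tz":0,"rx":0,"ry":0,"rz":5.8,"gripper":1},{"tx":0,"ty":0,"tz":0,"rx":0,"ry":0,"rz":5.8,"gripper":1},{"tx":0,"ty":0,"tz":0,"rx":0,"ry":0,"rz":5.8,"gripper":1}], squeeze=40)

```text
clock: 1.4
eef_pos: [187.0, -596.4, 198.3]
tcp_rot: [-3.142, 0.0, -0.004]
contact_force: [-0.6, 0.5, -0.4]
opening: 0.998
```

Call:
move_arm(increments=[{"tx":4,"ty":-2.8,"gripper":1},{"tx":4,"ty":-2.8,"gripper":1},{"tx":4,"ty":-2.8,"gripper":1},{"tx":4,"ty":-2.8,"gripper":1},{"tx":4,"ty":-2.8,"gripper":1},{"tx":4,"ty":-2.8,"gripper":1},{"tx":4,"ty":-2.8,"gripper":1},{"tx":4,"ty":-2.8,"gripper":1},{"tx":3,"ty":-2.8,"gripper":1},{"tx":3,"ty":-2.8,"gripper":1},{"tx":3,"ty":-2.8,"gripper":1},{"tx":0.8,"ty":-2.7,"gripper":1}])

```text
invalid input
```

Call:
move_arm(increments=[{"tx":4,"ty":-2.8,"tz":0,"rx":0,"ry":0,"rz":0,"gripper":1},{"tx":4,"ty":-2.8,"tz":0,"rx":0,"ry":0,"rz":0,"gripper":1},{"tx":4,"ty":-2.8,"tz":0,"rx":0,"ry":0,"rz":0,"gripper":1},{"tx":4,"ty":-2.8,"tz":0,"rx":0,"ry":0,"rz":0,"gripper":1},{"tx":4,"ty":-2.8,"tz":0,"rx":0,"ry":0,"rz":0,"gripper":1},{"tx":4,"ty":-2.8,"tz":0,"rx":0,"ry":0,"rz":0,"gripper":1},{"tx":4,"ty":-2.8,"tz":0,"rx":0,"ry":0,"rz":0,"gripper":1},{"tx":4,"ty":-2.8,"tz":0,"rx":0,"ry":0,"rz":0,"gripper":1},{"tx":3,"ty":-2.8,"tz":0,"rx":0,"ry":0,"rz":0,"gripper":1},{"tx":3,"ty":-2.8,"tz":0,"rx":0,"ry":0,"rz":0,"gripper":1},{"tx":3,"ty":-2.8,"tz":0,"rx":0,"ry":0,"rz":0,"gripper":1},{"tx":0.8,"ty":-2.7,"tz":0,"rx":0,"ry":0,"rz":0,"gripper":1}])

```text
clock: 2.6
eef_pos: [607.7, -259.7, 198.2]
tcp_rot: [3.141, -0.001, 0.001]
contact_force: [-0.5, -0.8, 0.3]
opening: 1.002
```

```bash
python3 - <<'E'
from h import *
s=r.sense();p,d,P=cloud('wrist'); save('w1',p); print(s['eef_pos'],s['tcp_rot'],r.camera_model('wrist')['hand_eye'])
q=P[(P[...,2]>50)&(P[...,2]<70)&(np.hypot(P[...,0]-604,P[...,1]+261)<45)]
c=cv2.minEnclosingCircle(q[:,:2].astype(np.float32)); print(len(q),c,np.median(q[:,2]))
E
```

```text
[ 607.67360477 -259.74869716  198.17403672] [ 3.14141704e+00 -1.48508037e-03  1.27023092e-03] [[ 3.04875279e-04 -9.55217810e-01 -2.95903435e-01  7.61242543e+01]
 [ 9.99999882e-01  1.79449324e-04  4.51032455e-04 -9.31836240e-02]
 [-3.77734563e-04 -2.95903537e-01  9.55217752e-01 -1.74819843e+02]
 [ 0.00000000e+00  0.00000000e+00  0.00000000e+00  1.00000000e+00]]
1170 ((605.8998413085938, -260.7773132324219), 29.90574836730957) 58.77521282494115
```

View pics/w1.png

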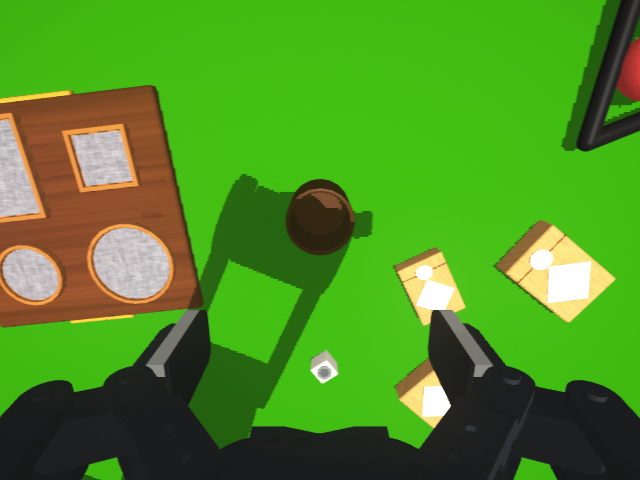

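Call:
move_arm(increments=[{"tx":0,"ty":0,"tz":4,"rx":0,"ry":0,"rz":0,"gripper":1},{"tx":0,"ty":0,"tz":4,"rx":0,"ry":0,"rz":0,"gripper":1},{"tx":0,"ty":0,"tz":4,"rx":0,"ry":0,"rz":0,"gripper":1},{"tx":0,"ty":0,"tz":3,"rx":0,"ry":0,"rz":0,"gripper":1},{"tx":0,"ty":0,"tz":2,"rx":0,"ry":0,"rz":0,"gripper":1},{"tx":0,"ty":0,"tz":0.8,"rx":0,"ry":0,"rz":0,"gripper":1},{"tx":0,"ty":0,"tz":0,"rx":0,"ry":0,"rz":0,"gripper":1},{"tx":0,"ty":0,"tz":0,"rx":0,"ry":0,"rz":0,"gripper":0},{"tx":0,"ty":0,"tz":0,"rx":0,"ry":0,"rz":0,"gripper":0},{"tx":0,"ty":0,"tz":0,"rx":0,"ry":0,"rz":0,"gripper":0},{"tx":0,"ty":0,"tz":0,"rx":0,"ry":0,"rz":0,"gripper":0},{"tx":0,"ty":0,"tz":0,"rx":0,"ry":0,"rz":0,"gripper":0}], squeeze=30)

```text
clock: 3.85
eef_pos: [606.6, -261.8, 22.7]
tcp_rot: [3.14, -0.004, 0.0]
contact_force: [-1.4, 0.7, 1.1]
opening: 0.5
```

```bash
python3 - <<'E'
from h import *
print(r.sense()['opening'],r.sense()['eef_pos']);p,d,P=cloud('wrist'); save('w2',p); np.save('w2.npy',P)
p,d,P=cloud('side'); save('s2',p[80:280,200:450].repeat(2,0).repeat(2,1))
E
```

```text
0.5002684505441212 [ 606.59115323 -261.79182559   22.67738551]
```

View pics/w2.png

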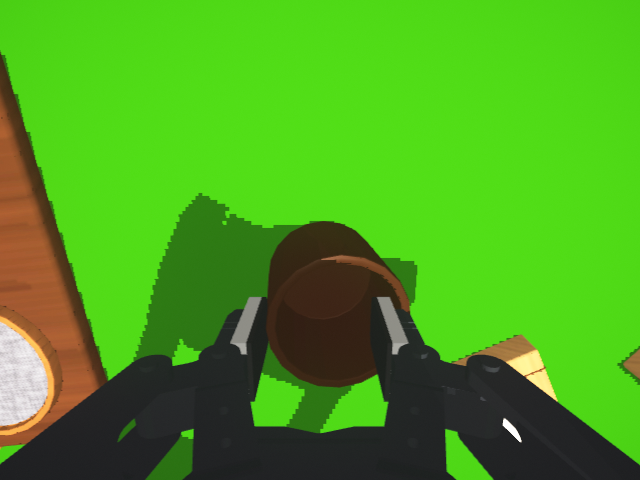

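View pics/s2.png

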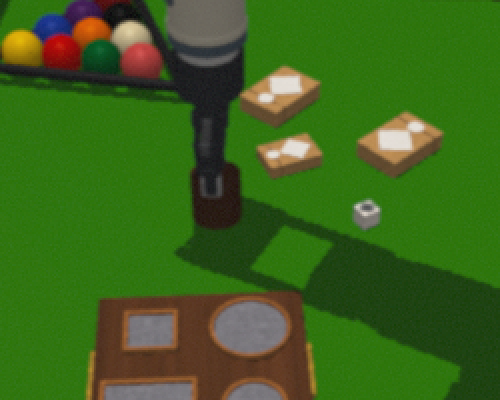

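```bash
python3 - <<'E'
from h import *
P=np.load('w2.npy'); p=cv2.imread('pics/w2.png')
for i,j in [(300,255),(300,385),(330,240),(260,330),(270,395),(240,275),(300,405),(380,330),(350,275),(230,320),(310,320),(350,330),(300,268),(300,370)]: print(i,j,P[i,j].round(0),p[i,j])
E
```

```text
300 255 [ 618. -237.   64.] [135 142 143]
300 385 [ 618. -288.   63.] [134 143 143]
330 240 [ 618. -236.   87.] [133 141 142]
260 330 [ 634. -266.   62.] [25 45 65]
270 395 [ 606. -305.   -0.] [ 21 122  48]
240 275 [ 624. -238.    0.] [ 19 121  45]
300 405 [ 615. -297.   58.] [ 36  69 117]
380 330 [ 580. -266.   62.] [24 41 63]
350 275 [ 596. -244.   65.] [23 39 61]
230 320 [ 635. -262.   21.] [19 46 54]
310 320 [ 585. -262.    8.] [22 36 61]
350 330 [ 580. -267.   39.] [20 33 52]
300 268 [ 615. -241.   58.] [20 33 49]
300 370 [ 595. -289.   16.] [20 36 51]
```

```bash
python3 - <<'E'
from h import *
P=np.load('w2.npy'); p=cv2.imread('pics/w2.png')
for j in range(236,284,4):
    print(j,[tuple(P[i,j].round(0).astype(int)) for i in (270,290,300,310,330)])
for j in range(364,416,4):
    print(j,[tuple(P[i,j].round(0).astype(int)) for i in (270,290,300,310,330)])
cv2.imwrite('pics/c2.png',cv2.convertScaleAbs(cv2.resize(p[200:410,210:440],None,fx=3,fy=3,interpolation=0)[:600],alpha=2.5))
E
```

```text
236 [(np.int64(606), np.int64(-215), np.int64(0)), (np.int64(593), np.int64(-214), np.int64(-1)), (np.int64(587), np.int64(-214), np.int64(-1)), (np.int64(614), np.int64(-229), np.int64(64)), (np.int64(618), np.int64(-234), np.int64(87))]
240 [(np.int64(606), np.int64(-217), np.int64(-1)), (np.int64(593), np.int64(-216), np.int64(-1)), (np.int64(587), np.int64(-216), np.int64(-1)), (np.int64(614), np.int64(-231), np.int64(64)), (np.int64(618), np.int64(-236), np.int64(87))]
244 [(np.int64(606), np.int64(-220), np.int64(0)), (np.int64(594), np.int64(-219), np.int64(-1)), (np.int64(587), np.int64(-218), np.int64(-2)), (np.int64(618), np.int64(-234), np.int64(72)), (np.int64(618), np.int64(-237), np.int64(86))]
248 [(np.int64(606), np.int64(-222), np.int64(0)), (np.int64(594), np.int64(-221), np.int64(0)), (np.int64(618), np.int64(-234), np.int64(64)), (np.int64(618), np.int64(-236), np.int64(72)), (np.int64(618), np.int64(-238), np.int64(87))]
252 [(np.int64(606), np.int64(-224), np.int64(-1)), (np.int64(593), np.int64(-223), np.int64(-1)), (np.int64(618), np.int64(-236), np.int64(64))
[... 4185 characters left out ...]
05), np.int64(-310), np.int64(-1)), (np.int64(593), np.int64(-311), np.int64(-1)), (np.int64(616), np.int64(-296), np.int64(59)), (np.int64(612), np.int64(-296), np.int64(60)), (np.int64(614), np.int64(-292), np.int64(79))]
408 [(np.int64(605), np.int64(-312), np.int64(-2)), (np.int64(594), np.int64(-313), np.int64(0)), (np.int64(615), np.int64(-298), np.int64(58)), (np.int64(611), np.int64(-298), np.int64(59)), (np.int64(614), np.int64(-293), np.int64(80))]
412 [(np.int64(606), np.int64(-314), np.int64(-1)), (np.int64(593), np.int64(-316), np.int64(-2)), (np.int64(587), np.int64(-316), np.int64(0)), (np.int64(581), np.int64(-316), np.int64(0)), (np.int64(614), np.int64(-295), np.int64(80))]
```

View pics/c2.png

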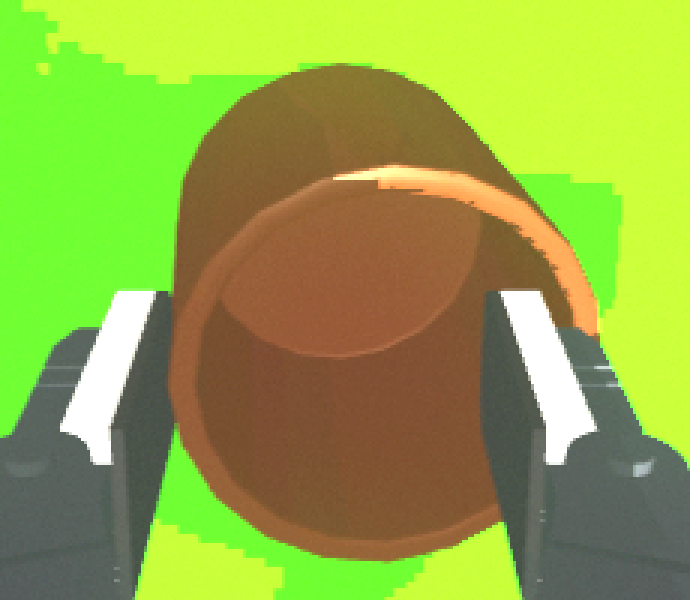

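```bash
python3 - <<'E'
from h import *
P=np.load('w2.npy')
for i,j in [(440,320),(470,320),(420,230),(380,250),(400,255),(360,150),(470,100)]: print(i,j,P[i,j].round(0))
s=r.sense(); print(s['eef_pos'],s['qpos'],s['contact_force'],s['opening'],s['clock'])
E
```

```text
440 320 [ 618. -262.  133.]
470 320 [ 617. -262.  140.]
420 230 [ 623. -243.  132.]
380 250 [ 604. -239.   94.]
400 255 [ 518. -221.   -1.]
360 150 [ 621. -215.  107.]
470 100 [ 609. -213.  132.]
[ 605.58648052 -261.4064128    21.53611525] [-4.09899480e-01  6.00576493e-01  1.67692028e+00  2.97394228e-04
  8.62451339e-01  1.16056946e+00] [0.5745862  0.82033097 0.78244448] 0.499832777801137 3.95
```

Call:
move_arm(increments=[{"tx":0,"ty":0,"tz":-0.4,"rx":0,"ry":0,"rz":0,"gripper":0},{"tx":0,"ty":0,"tz":-0.4,"rx":0,"ry":0,"rz":0,"gripper":0},{"tx":0,"ty":0,"tz":-0.4,"rx":0,"ry":0,"rz":0,"gripper":0},{"tx":0,"ty":0,"tz":-0.4,"rx":0,"ry":0,"rz":0,"gripper":0},{"tx":0,"ty":0,"tz":0,"rx":0,"ry":0,"rz":0,"gripper":0}])

```text
clock: 4.45
eef_pos: [605.4, -261.6, 37.1]
tcp_rot: [3.141, -0.001, 0.0]
contact_force: [0.4, -0.0, 0.5]
opening: 0.496
```

```bash
cat >> h.py <<'E'
def ring(P,c,zlo,zhi,rad=45):
    q=P[(P[...,2]>zlo)&(P[...,2]<zhi)&(np.hypot(P[...,0]-c[0],P[...,1]-c[1])<rad)]
    return len(q),cv2.minEnclosingCircle(q[:,:2].astype(np.float32)),np.median(q,0)
E
python3 - <<'E'
from h import *
s=r.sense(); print(s['eef_pos'],s['contact_force'])
p,d,P=cloud('wrist'); save('w3',p); np.save('w3.npy',P)
E
```

```text
[ 605.39910984 -261.6367832    37.06962357] [ 0.37684542 -0.04340125  0.5259583 ]
```

View pics/w3.png

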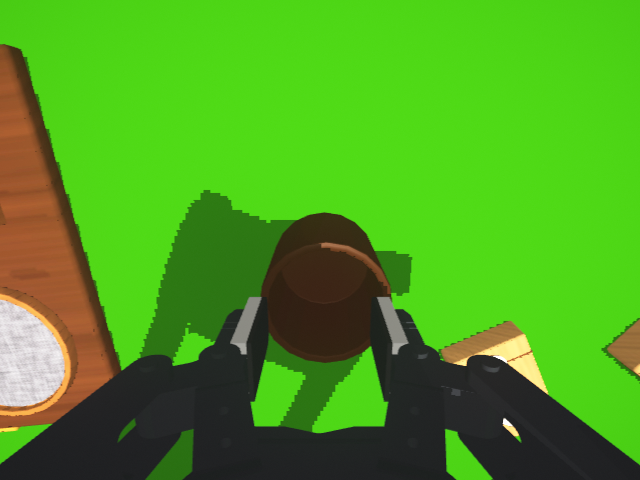

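```bash
python3 - <<'E'
from h import *
P=np.load('w3.npy'); print(ring(P,(605,-262),54,65,33)); 
print(P[300,250],P[310,330])
E
```

```text
(3383, ((605.3401489257812, -264.0845031738281), 30.086551666259766), array([ 613.35915232, -261.63899946,   58.81563539]))
[ 617.03690736 -234.73281689   78.39227496] [ 579.40358761 -268.14008871   13.54022881]
```

Call:
move_arm(increments=[{"tx":0,"ty":0,"tz":-2,"rx":0,"ry":0,"rz":0,"gripper":1},{"tx":0,"ty":0,"tz":0,"rx":0,"ry":0,"rz":0,"gripper":1},{"tx":0,"ty":0,"tz":0,"rx":0,"ry":0,"rz":0,"gripper":1},{"tx":0,"ty":0,"tz":0,"rx":0,"ry":0,"rz":0,"gripper":1},{"tx":0,"ty":0,"tz":0,"rx":0,"ry":0,"rz":0,"gripper":1},{"tx":0,"ty":0,"tz":0,"rx":0,"ry":0,"rz":0,"gripper":1}])

```text
clock: 5.1
eef_pos: [604.6, -261.2, 55.7]
tcp_rot: [-3.141, 0.001, 0.0]
contact_force: [-0.6, -0.1, 0.5]
opening: 0.997
```

Call:
move_arm(increments=[{"tx":0,"ty":0.1,"tz":2,"rx":0,"ry":0,"rz":0,"gripper":1},{"tx":0,"ty":0,"tz":2,"rx":0,"ry":0,"rz":0,"gripper":1},{"tx":0,"ty":0,"tz":2,"rx":0,"ry":0,"rz":0,"gripper":1},{"tx":0,"ty":0,"tz":1,"rx":0,"ry":0,"rz":0,"gripper":1},{"tx":0,"ty":0,"tz":0,"rx":0,"ry":0,"rz":0,"gripper":1},{"tx":0,"ty":0,"tz":0,"rx":0,"ry":0,"rz":0,"gripper":-1},{"tx":0,"ty":0,"tz":0,"rx":0,"ry":0,"rz":0,"gripper":-1},{"tx":0,"ty":0,"tz":0,"rx":0,"ry":0,"rz":0,"gripper":-1},{"tx":0,"ty":0,"tz":0,"rx":0,"ry":0,"rz":0,"gripper":-1},{"tx":0,"ty":0,"tz":0,"rx":0,"ry":0,"rz":0,"gripper":-1}])

```text
clock: 6.1
eef_pos: [605.9, -262.8, -12.5]
tcp_rot: [3.141, -0.002, 0.0]
contact_force: [-0.3, -0.4, 7.2]
opening: 0.683
```

```bash
python3 - <<'E'
from h import *
s=r.sense(); print(s['eef_pos'],s['contact_force'],s['opening'])
p,d,P=cloud('wrist'); save('w4',p); np.save('w4.npy',P)
m=(np.abs(P[...,0]-617)<4)&(abs(abs(P[...,1]+262)-33)<6)&(P[...,2]>10); print(np.nanpercentile(P[m][:,2],[0,2,50]) if m.any() else 0)
E
```

```text
[ 605.87110099 -262.76471463  -12.47444033] [-0.30998321 -0.36747806  7.18040461] 0.6833698044757837
[10.1585792  29.82826922 63.41847996]
```

Call:
move_arm(increments=[{"tx":0,"ty":0,"tz":-1,"rx":0,"ry":0,"rz":0,"gripper":-1},{"tx":0,"ty":0,"tz":-2.5,"rx":0,"ry":0,"rz":0,"gripper":-1},{"tx":-0.5,"ty":-1.5,"tz":-2.5,"rx":0,"ry":0,"rz":0,"gripper":-1},{"tx":-1,"ty":-3.5,"tz":0,"rx":0,"ry":0,"rz":0,"gripper":-1},{"tx":-1,"ty":-3.5,"tz":0,"rx":0,"ry":0,"rz":0,"gripper":-1},{"tx":-1,"ty":-3.5,"tz":0,"rx":0,"ry":0,"rz":0,"gripper":-1},{"tx":-1,"ty":-3.5,"tz":0,"rx":0,"ry":0,"rz":0,"gripper":-1},{"tx":-0.7,"ty":-2.5,"tz":0,"rx":0,"ry":0,"rz":0,"gripper":-1},{"tx":-0.2,"ty":-1.1,"tz":0,"rx":0,"ry":0,"rz":0,"gripper":-1},{"tx":0,"ty":0,"tz":0,"rx":0,"ry":0,"rz":0,"gripper":-1},{"tx":0,"ty":0,"tz":0,"rx":0,"ry":0,"rz":0,"gripper":-1}])

```text
clock: 7.25
eef_pos: [551.6, -71.9, 46.7]
tcp_rot: [3.141, -0.001, 0.001]
contact_force: [0.3, 0.2, -1.1]
opening: 0.681
```

```bash
python3 - <<'E'
from h import *
s=r.sense(); print(s['eef_pos'],s['contact_force'],s['opening'])
p,d,P=cloud('wrist'); save('w5',p); np.save('w5.npy',P)
E
```

```text
[551.57412484 -71.93185227  46.65431749] [ 0.30923148  0.19974974 -1.14644563] 0.6811886421951884
```

View pics/w5.png

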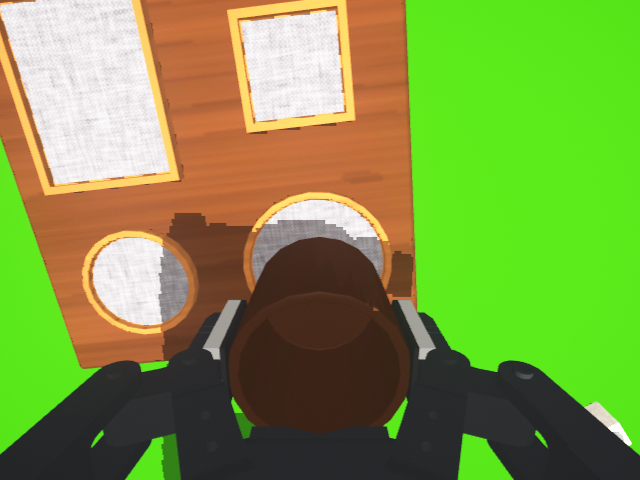

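```bash
python3 - <<'E'
from h import *
P=np.load('w5.npy'); g=cv2.imread('pics/w5.png').astype(int)
gr=(g.max(2)-g.min(2)<25)&(g.mean(2)>60)&(abs(P[...,2]-16)<5)
for n,c in dict(large=(550.6,-71.8),small=(539,33),sq=(655,-59.7)).items():
    m=gr&(np.hypot(P[...,0]-c[0],P[...,1]-c[1])<45); q=P[m][:,:2].astype(np.float32)
    rc=cv2.minAreaRect(q); print(n,np.round(rc[0],1),np.round(rc[1],1),rc[2],'circ',cv2.minEnclosingCircle(q),np.median(P[m][:,2]))
E
```

```text
large [566.2 -70.5] [46.4 74.6] 1.8363127708435059 circ ((552.1514892578125, -70.85327911376953), 37.59821701049805) 15.837592983295792
small [539.9  33.7] [55.2 55.4] 33.74587631225586 circ ((539.8404541015625, 33.400203704833984), 28.235248565673828) 15.817337214176689
sq [656.2 -59.2] [46.3 46. ] 6.445165634155273 circ ((655.9771728515625, -59.256690979003906), 32.00788879394531) 15.804436919629666
```

Call:
move_arm(increments=[{"tx":0,"ty":0,"tz":1.5,"rx":0,"ry":0,"rz":0,"gripper":-1},{"tx":0,"ty":0,"tz":1.5,"rx":0,"ry":0,"rz":0,"gripper":-1},{"tx":0,"ty":0,"tz":0.8,"rx":0,"ry":0,"rz":0,"gripper":-1},{"tx":0,"ty":0,"tz":0.4,"rx":0,"ry":0,"rz":0,"gripper":-1},{"tx":0,"ty":0,"tz":0.2,"rx":0,"ry":0,"rz":0,"gripper":-1},{"tx":0,"ty":0,"tz":0,"rx":0,"ry":0,"rz":0,"gripper":-1},{"tx":0,"ty":0,"tz":0,"rx":0,"ry":0,"rz":0,"gripper":-1}])

```text
clock: 8.0
eef_pos: [550.0, -71.8, 3.4]
tcp_rot: [3.141, 0.002, -0.0]
contact_force: [-8.6, -1.7, 17.9]
opening: 0.683
```

Call:
move_arm(increments=[{"tx":0,"ty":0,"tz":-0.1,"rx":0,"ry":0,"rz":0,"gripper":-1},{"tx":0,"ty":0,"tz":0,"rx":0,"ry":0,"rz":0,"gripper":0.6},{"tx":0,"ty":0,"tz":0,"rx":0,"ry":0,"rz":0,"gripper":1},{"tx":0,"ty":0,"tz":0,"rx":0,"ry":0,"rz":0,"gripper":1},{"tx":0,"ty":0,"tz":-1,"rx":0,"ry":0,"rz":0,"gripper":1},{"tx":0,"ty":0,"tz":-3,"rx":0,"ry":0,"rz":0,"gripper":1},{"tx":0,"ty":0,"tz":-4,"rx":0,"ry":0,"rz":0,"gripper":1},{"tx":0,"ty":0,"tz":-4,"rx":0,"ry":0,"rz":0,"gripper":1},{"tx":0,"ty":0,"tz":0,"rx":0,"ry":0,"rz":0,"gripper":1},{"tx":0,"ty":0,"tz":0,"rx":0,"ry":0,"rz":0,"gripper":1}])

```text
clock: 9.0
eef_pos: [551.6, -71.4, 124.6]
tcp_rot: [3.141, -0.003, 0.0]
contact_force: [-0.6, 0.8, -0.9]
opening: 0.998
```

```bash
python3 - <<'E'
from h import *
s=r.sense(); print(s['eef_pos'],s['contact_force'],s['opening'])
p,d,P=cloud('wrist'); save('w6',p); np.save('w6.npy',P)
print(ring(P,(551,-71),69,80,36))
q=P[(P[...,2]>65)&(P[...,2]<85)&(np.hypot(P[...,0]-551,P[...,1]+71)<36)]
A=np.c_[q[:,:2]-[551,-71],np.ones(len(q))]; print(np.linalg.lstsq(A,q[:,2],rcond=None)[0], np.percentile(q[:,2],[5,50,95]))
E
```

```text
[551.64319965 -71.37173824 124.64998653] [-0.57537564  0.76129539 -0.85733191] 0.9977618994382873
(2055, ((550.46337890625, -71.31439208984375), 30.030555725097656), array([549.21980611, -71.47561564,  74.82617516]))
[ 1.91072408e-02 -2.24017968e-03  7.33699691e+01] [66.64704457 74.65211295 76.06014573]
```

View pics/w6.png

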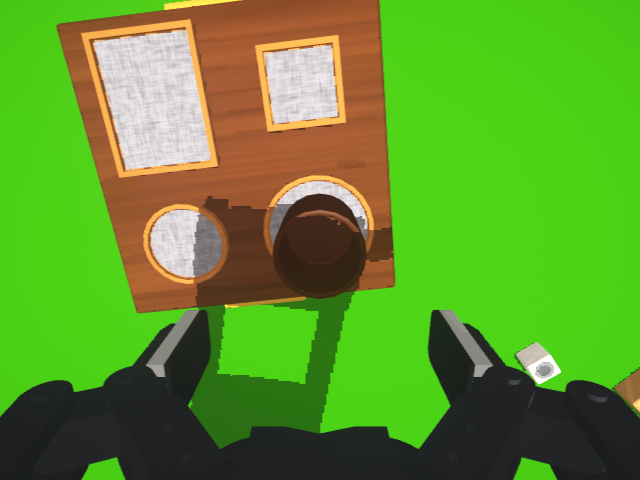

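Call:
move_arm(increments=[{"tx":-1.3,"ty":-3.6,"tz":0,"rx":0,"ry":0,"rz":0,"gripper":1},{"tx":-1.3,"ty":-3.6,"tz":0,"rx":0,"ry":0,"rz":0,"gripper":1},{"tx":-1.3,"ty":-3.6,"tz":0,"rx":0,"ry":0,"rz":0,"gripper":1},{"tx":-1.3,"ty":-3.6,"tz":0,"rx":0,"ry":0,"rz":0,"gripper":1},{"tx":-1.3,"ty":-3.6,"tz":0,"rx":0,"ry":0,"rz":0,"gripper":1},{"tx":-1.3,"ty":-3.6,"tz":1,"rx":0,"ry":0,"rz":0,"gripper":0.4},{"tx":-1.3,"ty":-3.6,"tz":1,"rx":0,"ry":0,"rz":0,"gripper":0.4},{"tx":-1.3,"ty":-3.6,"tz":1,"rx":0,"ry":0,"rz":0,"gripper":0.4},{"tx":-1.3,"ty":-3.6,"tz":1,"rx":0,"ry":0,"rz":0,"gripper":0.4},{"tx":-0.2,"ty":-0.7,"tz":1,"rx":0,"ry":0,"rz":0,"gripper":0.4},{"tx":0,"ty":0,"tz":0,"rx":0,"ry":0,"rz":0,"gripper":0.4},{"tx":0,"ty":0,"tz":0,"rx":0,"ry":0,"rz":0,"gripper":0.4}])

```text
clock: 10.25
eef_pos: [431.3, 258.6, 72.4]
tcp_rot: [3.14, 0.002, 0.0]
contact_force: [0.6, -0.2, 0.5]
opening: 0.702
```

```bash
python3 - <<'E'
from h import *
s=r.sense(); print(s['eef_pos'],s['contact_force'],s['opening'],s['qpos'])
p,d,P=cloud('wrist'); save('w7',p); np.save('w7.npy',P)
print(ring(P,(431.5,259.5),8,20,30))
E
```

```text
[431.30015274 258.61254572  72.44409431] [ 0.58366736 -0.18588734  0.54594978] 0.702227695425311 [ 5.37380340e-01  3.32833424e-01  1.99746965e+00 -4.22253331e-04
  8.13669971e-01  2.10798137e+00]
(2748, ((431.976806640625, 260.5426330566406), 19.956363677978516), array([433.23789869, 260.42706069,  13.53249673]))
```

Call:
move_arm(increments=[{"tx":0,"ty":-0.05,"tz":3,"rx":0,"ry":0,"rz":0,"gripper":0.4},{"tx":0,"ty":0,"tz":3,"rx":0,"ry":0,"rz":0,"gripper":0.4},{"tx":0,"ty":0,"tz":2.5,"rx":0,"ry":0,"rz":0,"gripper":0.4},{"tx":0,"ty":0,"tz":1.3,"rx":0,"ry":0,"rz":0,"gripper":0.4},{"tx":0,"ty":0,"tz":0.6,"rx":0,"ry":0,"rz":0,"gripper":0.4},{"tx":0,"ty":0,"tz":0.4,"rx":0,"ry":0,"rz":0,"gripper":0.4},{"tx":0,"ty":0,"tz":0,"rx":0,"ry":0,"rz":0,"gripper":0.4}], squeeze=25)

```text
clock: 11.0
eef_pos: [432.4, 260.2, -34.3]
tcp_rot: [-3.141, -0.001, -0.0]
contact_force: [-0.4, -0.1, -0.3]
opening: 0.704
```

Call:
move_arm(increments=[{"tx":0,"ty":0,"tz":0,"rx":0,"ry":0,"rz":0,"gripper":-1},{"tx":0,"ty":0,"tz":0,"rx":0,"ry":0,"rz":0,"gripper":-1},{"tx":0,"ty":0,"tz":0,"rx":0,"ry":0,"rz":0,"gripper":-1},{"tx":0,"ty":0,"tz":0,"rx":0,"ry":0,"rz":0,"gripper":-1},{"tx":0,"ty":0,"tz":0,"rx":0,"ry":0,"rz":0,"gripper":-1}])

```text
clock: 11.5
eef_pos: [432.5, 260.5, -33.7]
tcp_rot: [-3.141, -0.001, 0.001]
contact_force: [-0.4, -0.9, 5.7]
opening: 0.453
```

Call:
move_arm(increments=[{"tx":0,"ty":0,"tz":-1,"rx":0,"ry":0,"rz":0,"gripper":-1},{"tx":0,"ty":0,"tz":-2.5,"rx":0,"ry":0,"rz":0,"gripper":-1},{"tx":0.5,"ty":1,"tz":-2.5,"rx":0,"ry":0,"rz":0,"gripper":-1},{"tx":1.5,"ty":3.2,"tz":0,"rx":0,"ry":0,"rz":0,"gripper":-1},{"tx":1.5,"ty":3.2,"tz":0,"rx":0,"ry":0,"rz":0,"gripper":-1},{"tx":1.5,"ty":3.2,"tz":0,"rx":0,"ry":0,"rz":0,"gripper":-1},{"tx":1.5,"ty":3.2,"tz":0,"rx":0,"ry":0,"rz":0,"gripper":-1},{"tx":1.5,"ty":3.2,"tz":0,"rx":0,"ry":0,"rz":0,"gripper":-1},{"tx":1.5,"ty":3.2,"tz":0,"rx":0,"ry":0,"rz":0,"gripper":-1},{"tx":1.2,"ty":2.2,"tz":0,"rx":0,"ry":0,"rz":0,"gripper":-1},{"tx":0.1,"ty":0.3,"tz":0,"rx":0,"ry":0,"rz":0,"gripper":-1},{"tx":0,"ty":0,"tz":0,"rx":0,"ry":0,"rz":0,"gripper":-1}])

```text
clock: 12.7
eef_pos: [540.0, 32.8, 25.9]
tcp_rot: [-3.141, -0.0, -0.001]
contact_force: [0.2, 0.1, -0.6]
opening: 0.454
```

```bash
python3 - <<'E'
from h import *
s=r.sense(); print(s['eef_pos'],s['contact_force'],s['opening'])
p,d,P=cloud('wrist'); save('w8',p); np.save('w8.npy',P)
c=s['eef_pos']; q=P[(P[...,2]>40)&(P[...,2]<90)&(np.hypot(P[...,0]-c[0],P[...,1]-c[1])<19)]
print(len(q),np.median(q,0) if len(q) else '',np.percentile(q[:,2],[5,25,75,95]))
E
```

```text
[540.0016643   32.82752833  25.90748234] [ 0.241379    0.11639775 -0.55680817] 0.453669909656641
7020 [541.68375034  32.79851903  73.05992379] [71.70045374 72.57441113 73.51778413 74.14327088]
```

View pics/w8.png

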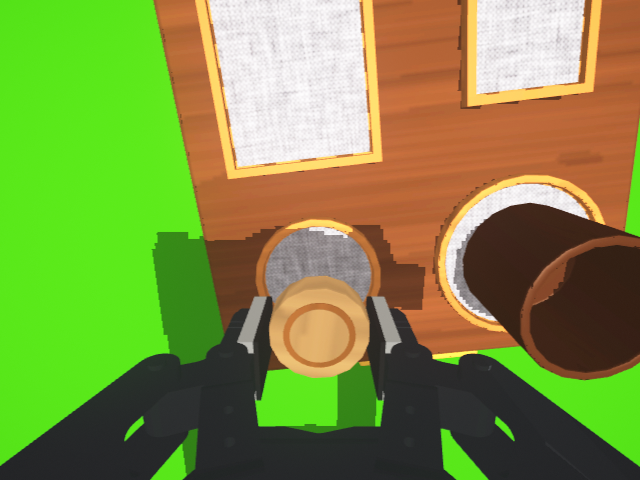

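Call:
move_arm(increments=[{"tx":0,"ty":0,"tz":1.5,"rx":0,"ry":0,"rz":0,"gripper":-1},{"tx":0,"ty":0,"tz":1.5,"rx":0,"ry":0,"rz":0,"gripper":-1},{"tx":0,"ty":0,"tz":0.8,"rx":0,"ry":0,"rz":0,"gripper":-1},{"tx":0,"ty":0,"tz":0.4,"rx":0,"ry":0,"rz":0,"gripper":-1},{"tx":0,"ty":0,"tz":0,"rx":0,"ry":0,"rz":0,"gripper":-1},{"tx":0,"ty":0,"tz":0,"rx":0,"ry":0,"rz":0,"gripper":-1}])

```text
clock: 13.35
eef_pos: [540.1, 33.5, -16.3]
tcp_rot: [-3.142, -0.0, 0.0]
contact_force: [0.3, 0.6, -0.6]
opening: 0.452
```

Call:
move_arm(increments=[{"tx":0,"ty":0,"tz":0.1,"rx":0,"ry":0,"rz":0,"gripper":-1},{"tx":0,"ty":0,"tz":0,"rx":0,"ry":0,"rz":0,"gripper":-1},{"tx":0,"ty":0,"tz":0,"rx":0,"ry":0,"rz":0,"gripper":0.4},{"tx":0,"ty":0,"tz":0,"rx":0,"ry":0,"rz":0,"gripper":0.4},{"tx":0,"ty":0,"tz":0,"rx":0,"ry":0,"rz":0,"gripper":0.4},{"tx":0,"ty":0,"tz":-1,"rx":0,"ry":0,"rz":0,"gripper":0.4},{"tx":0,"ty":0,"tz":-4,"rx":0,"ry":0,"rz":0,"gripper":0.4},{"tx":0,"ty":0,"tz":-4,"rx":0,"ry":0,"rz":0,"gripper":0.4},{"tx":0,"ty":0,"tz":0,"rx":0,"ry":0,"rz":0,"gripper":0.4},{"tx":0,"ty":0,"tz":0,"rx":0,"ry":0,"rz":0,"gripper":0.4}])

```text
clock: 14.35
eef_pos: [540.7, 32.9, 73.9]
tcp_rot: [3.141, -0.003, 0.0]
contact_force: [0.7, -0.3, -0.2]
opening: 0.699
```

```bash
python3 - <<'E'
from h import *
s=r.sense(); print(s['eef_pos'],s['contact_force'],s['opening'])
p,d,P=cloud('wrist'); save('w9',p); np.save('w9.npy',P)
print(ring(P,(540,33.3),23,36,27))
q=P[(P[...,2]>26)&(P[...,2]<36)&(np.hypot(P[...,0]-540,P[...,1]-33)<25)]; print(np.percentile(q[:,2],[3,50,97]))
g=p.astype(int); gr=(g.max(2)-g.min(2)<25)&(g.mean(2)>60)&(abs(P[...,2]-16)<5)
m=gr&(np.hypot(P[...,0]-644.5,P[...,1]-45)<60); q=P[m][:,:2].astype(np.float32); print('obl',cv2.minAreaRect(q))
E
```

```text
[540.70683295  32.92420341  73.90507045] [ 0.66093192 -0.28197369 -0.2181847 ] 0.6986378269584236
(3094, ((539.5911865234375, 33.5321044921875), 20.015880584716797), array([541.11698659,  33.46553911,  29.49154934]))
[27.91526264 29.5091091  30.90166987]
obl ((643.90771484375, 45.139495849609375), (85.08192443847656, 63.927589416503906), 6.263932704925537)
```

Call:
move_arm(increments=[{"tx":-0.3,"ty":-4,"tz":0,"rx":0,"ry":0,"rz":0,"gripper":0.2},{"tx":-0.3,"ty":-4,"tz":0,"rx":0,"ry":0,"rz":0,"gripper":0.2},{"tx":-0.3,"ty":-4,"tz":0,"rx":0,"ry":0,"rz":0,"gripper":0.2},{"tx":-0.3,"ty":-4,"tz":0,"rx":0,"ry":0,"rz":0,"gripper":0.2},{"tx":-0.4,"ty":-4,"tz":0,"rx":0,"ry":0,"rz":0,"gripper":0.2},{"tx":-0.4,"ty":-4,"tz":0,"rx":0,"ry":0,"rz":0,"gripper":0.2},{"tx":-0.4,"ty":-4,"tz":0,"rx":0,"ry":0,"rz":0,"gripper":0.2},{"tx":-0.4,"ty":-4,"tz":0,"rx":0,"ry":0,"rz":0,"gripper":0.2},{"tx":-0.4,"ty":-4.2,"tz":0,"rx":0,"ry":0,"rz":8,"gripper":0.2},{"tx":0,"ty":0,"tz":0,"rx":0,"ry":0,"rz":8,"gripper":0.2},{"tx":0,"ty":0,"tz":0,"rx":0,"ry":0,"rz":8,"gripper":0.2},{"tx":0,"ty":0,"tz":0,"rx":0,"ry":0,"rz":0,"gripper":0.2}])

```text
clock: 15.6
eef_pos: [506.6, 394.7, 70.4]
tcp_rot: [3.139, 0.001, -0.42]
contact_force: [-0.2, 0.2, -0.0]
opening: 0.599
```

```bash
python3 - <<'E'
from h import *
s=r.sense(); print(s['eef_pos'],s['tcp_rot'],s['opening'],s['qpos'])
p,d,P=cloud('wrist'); save('w10',p); np.save('w10.npy',P)
q=P[(P[...,2]>26)&(P[...,2]<36)&(np.hypot(P[...,0]-508.3,P[...,1]-394.8)<30)]
print(len(q),cv2.minAreaRect(q[:,:2].astype(np.float32)),np.median(q[:,2]))
E
```

```text
[506.63716708 394.65124123  70.44726392] [ 3.13863454e+00  1.38064612e-03 -4.20007911e-01] 0.5986249773443315 [ 6.59549228e-01  5.17931674e-01  1.69101114e+00 -2.21103249e-04
  9.35909444e-01  2.65048285e+00]
2277 ((509.1264343261719, 395.96673583984375), (30.07347869873047, 30.116622924804688), 65.94145202636719) 29.13080967994
```

View pics/w10.png

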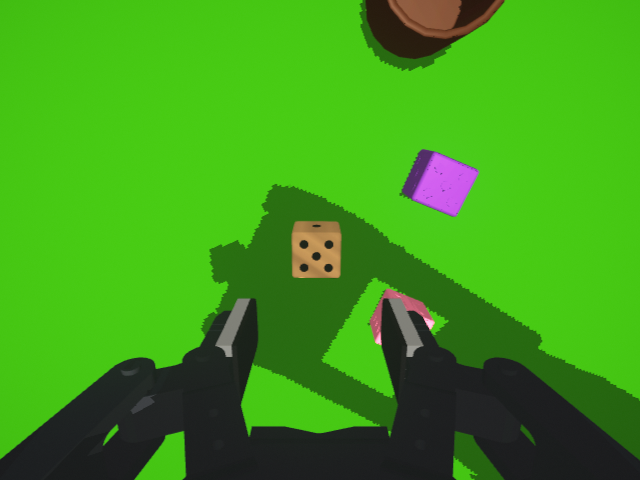

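Call:
move_arm(increments=[{"tx":0.1,"ty":0,"tz":3,"rx":0,"ry":0,"rz":0,"gripper":0.2},{"tx":0,"ty":0,"tz":3,"rx":0,"ry":0,"rz":0,"gripper":0.2},{"tx":0,"ty":0,"tz":2.5,"rx":0,"ry":0,"rz":0,"gripper":0.2},{"tx":0,"ty":0,"tz":1.3,"rx":0,"ry":0,"rz":0,"gripper":0.2},{"tx":0,"ty":0,"tz":0.5,"rx":0,"ry":0,"rz":0,"gripper":0.2},{"tx":0,"ty":0,"tz":0,"rx":0,"ry":0,"rz":0,"gripper":0.2},{"tx":0,"ty":0,"tz":0,"rx":0,"ry":0,"rz":0,"gripper":-1},{"tx":0,"ty":0,"tz":0,"rx":0,"ry":0,"rz":0,"gripper":-1},{"tx":0,"ty":0,"tz":0,"rx":0,"ry":0,"rz":0,"gripper":-1},{"tx":0,"ty":0,"tz":0,"rx":0,"ry":0,"rz":0,"gripper":-1},{"tx":0,"ty":0,"tz":0,"rx":0,"ry":0,"rz":0,"gripper":-1},{"tx":0,"ty":0,"tz":0,"rx":0,"ry":0,"rz":0,"gripper":-1}])

```text
clock: 16.85
eef_pos: [509.6, 395.4, -29.4]
tcp_rot: [-3.14, -0.001, -0.419]
contact_force: [-0.2, -0.4, 7.0]
opening: 0.345
```

Call:
move_arm(increments=[{"tx":0,"ty":0,"tz":-1,"rx":0,"ry":0,"rz":0,"gripper":-1},{"tx":0,"ty":0,"tz":-3,"rx":0,"ry":0,"rz":0,"gripper":-1},{"tx":0,"ty":0,"tz":-3,"rx":0,"ry":0,"rz":0,"gripper":-1},{"tx":0,"ty":0,"tz":-3,"rx":0,"ry":0,"rz":-7.6,"gripper":-1},{"tx":0,"ty":0,"tz":0,"rx":0,"ry":0,"rz":-7.6,"gripper":-1},{"tx":0,"ty":0,"tz":0,"rx":0,"ry":0,"rz":-7.6,"gripper":-1},{"tx":0,"ty":0,"tz":0,"rx":0,"ry":0,"rz":-7.5,"gripper":-1},{"tx":0,"ty":0,"tz":0,"rx":0,"ry":0,"rz":0,"gripper":-1}])

```text
clock: 17.65
eef_pos: [508.7, 394.8, 70.1]
tcp_rot: [-3.141, -0.0, 0.112]
contact_force: [0.3, 0.6, -0.6]
opening: 0.346
```

Call:
move_arm(increments=[{"tx":0.8,"ty":3.9,"tz":0,"rx":0,"ry":0,"rz":0,"gripper":-1},{"tx":0.8,"ty":3.9,"tz":0,"rx":0,"ry":0,"rz":0,"gripper":-1},{"tx":0.8,"ty":3.9,"tz":0,"rx":0,"ry":0,"rz":0,"gripper":-1},{"tx":0.8,"ty":3.9,"tz":0,"rx":0,"ry":0,"rz":0,"gripper":-1},{"tx":0.8,"ty":3.9,"tz":0,"rx":0,"ry":0,"rz":0,"gripper":-1},{"tx":0.8,"ty":3.9,"tz":0,"rx":0,"ry":0,"rz":0,"gripper":-1},{"tx":0.8,"ty":3.9,"tz":0,"rx":0,"ry":0,"rz":0,"gripper":-1},{"tx":0.8,"ty":3.9,"tz":0,"rx":0,"ry":0,"rz":0,"gripper":-1},{"tx":0.8,"ty":3.9,"tz":0,"rx":0,"ry":0,"rz":0,"gripper":-1},{"tx":0.8,"ty":3.9,"tz":0,"rx":0,"ry":0,"rz":0,"gripper":-1},{"tx":0.8,"ty":3.9,"tz":0,"rx":0,"ry":0,"rz":0,"gripper":-1},{"tx":0.8,"ty":3.9,"tz":0,"rx":0,"ry":0,"rz":0,"gripper":-1}])

```text
clock: 18.85
eef_pos: [655.9, -61.5, 69.7]
tcp_rot: [-3.142, -0.0, 0.106]
contact_force: [-0.1, 0.0, -1.0]
opening: 0.348
```

Call:
move_arm(increments=[{"tx":0,"ty":0,"tz":2,"rx":0,"ry":0,"rz":0,"gripper":-1},{"tx":0,"ty":0,"tz":2,"rx":0,"ry":0,"rz":0,"gripper":-1},{"tx":0,"ty":0,"tz":0,"rx":0,"ry":0,"rz":0,"gripper":-1},{"tx":0,"ty":0,"tz":0,"rx":0,"ry":0,"rz":0,"gripper":-1}])

```text
clock: 19.25
eef_pos: [655.3, -59.8, 29.5]
tcp_rot: [-3.141, 0.001, 0.108]
contact_force: [0.4, -0.4, 0.3]
opening: 0.346
```

```bash
python3 - <<'E'
from h import *
s=r.sense(); print(s['eef_pos'],s['tcp_rot'],s['opening'],s['contact_force'])
p,d,P=cloud('wrist'); save('w11',p); np.save('w11.npy',P)
c=s['eef_pos']; q=P[(P[...,2]>55)&(P[...,2]<110)&(np.hypot(P[...,0]-c[0],P[...,1]-c[1])<14)]
print(len(q),np.median(q,0),np.percentile(q[:,2],[5,50,95]))
g=p.astype(int); gr=(g.max(2)-g.min(2)<25)&(g.mean(2)>60)&(abs(P[...,2]-16)<5)
m=gr&(np.hypot(P[...,0]-656,P[...,1]+59)<40); print(cv2.minAreaRect(P[m][:,:2].astype(np.float32)))
E
```

```text
[655.33871575 -59.76304401  29.50411295] [-3.14144542e+00  7.79177995e-04  1.08046545e-01] 0.34640161931827124 [ 0.38610992 -0.36072016  0.30808281]
4500 [656.46207887 -59.46071076  88.09942899] [86.06020533 88.09942899 89.04399258]
((660.9677124023438, -58.907989501953125), (36.252593994140625, 45.83608627319336), 6.035062313079834)
```

Call:
move_arm(increments=[{"tx":0,"ty":0,"tz":1.5,"rx":0,"ry":0,"rz":0,"gripper":-1},{"tx":0,"ty":0,"tz":1.5,"rx":0,"ry":0,"rz":0,"gripper":-1},{"tx":0,"ty":0,"tz":0.8,"rx":0,"ry":0,"rz":0,"gripper":-1},{"tx":0,"ty":0,"tz":0.4,"rx":0,"ry":0,"rz":0,"gripper":-1},{"tx":0,"ty":0,"tz":0.1,"rx":0,"ry":0,"rz":0,"gripper":-1},{"tx":0,"ty":0,"tz":0,"rx":0,"ry":0,"rz":0,"gripper":-1}])

```text
clock: 19.9
eef_pos: [654.9, -59.7, -13.6]
tcp_rot: [-3.141, 0.002, 0.11]
contact_force: [-4.2, 1.3, 6.8]
opening: 0.347
```

Call:
move_arm(increments=[{"tx":0,"ty":0,"tz":0,"rx":0,"ry":0,"rz":0,"gripper":0.2},{"tx":0,"ty":0,"tz":0,"rx":0,"ry":0,"rz":0,"gripper":0.2},{"tx":0,"ty":0,"tz":0,"rx":0,"ry":0,"rz":0,"gripper":0.2},{"tx":0,"ty":0,"tz":-1,"rx":0,"ry":0,"rz":0,"gripper":0.2},{"tx":0,"ty":0,"tz":-4,"rx":0,"ry":0,"rz":0,"gripper":0.2},{"tx":0,"ty":0,"tz":-4,"rx":0,"ry":0,"rz":0,"gripper":0.2},{"tx":0,"ty":0,"tz":0,"rx":0,"ry":0,"rz":0,"gripper":0.2},{"tx":0,"ty":0,"tz":0,"rx":0,"ry":0,"rz":0,"gripper":0.2}])

```text
clock: 20.7
eef_pos: [656.6, -60.0, 78.1]
tcp_rot: [3.141, -0.003, 0.11]
contact_force: [-0.2, 0.2, -0.2]
opening: 0.601
```

```bash
python3 - <<'E'
from h import *
s=r.sense(); print(s['eef_pos'],s['tcp_rot'],s['opening'],s['contact_force'],s['qpos'])
p,d,P=cloud('wrist'); save('w12',p); np.save('w12.npy',P)
q=P[(P[...,2]>40)&(P[...,2]<52)&(np.hypot(P[...,0]-656,P[...,1]+59)<35)]
print(len(q),cv2.minAreaRect(q[:,:2].astype(np.float32)),np.percentile(q[:,2],[5,50,95]))
E
```

```text
[656.60323051 -59.9600471   78.07007072] [ 3.14097221e+00 -2.89321928e-03  1.10127501e-01] 0.6011119899110128 [-0.16280435  0.18918989 -0.18084361] [-9.33278439e-02  5.28314680e-01  1.65183011e+00 -2.81792533e-05
  9.58488957e-01  1.36735804e+00]
2446 ((654.0640869140625, -59.72011947631836), (30.128658294677734, 29.74367332458496), 5.596797466278076) [43.55382093 45.16496964 46.22034545]
```

Call:
move_arm(increments=[{"tx":-1.9,"ty":3.3,"tz":0,"rx":0,"ry":0,"rz":0,"gripper":0.5},{"tx":-1.9,"ty":3.3,"tz":0,"rx":0,"ry":0,"rz":0,"gripper":0.5},{"tx":-1.9,"ty":3.3,"tz":0,"rx":0,"ry":0,"rz":0,"gripper":0.5},{"tx":-1.9,"ty":3.3,"tz":0,"rx":0,"ry":0,"rz":0,"gripper":0.5},{"tx":-1.9,"ty":3.3,"tz":0,"rx":0,"ry":0,"rz":0,"gripper":0.5},{"tx":-1.9,"ty":3.3,"tz":0,"rx":0,"ry":0,"rz":0,"gripper":0.5},{"tx":-1.9,"ty":3.3,"tz":0,"rx":0,"ry":0,"rz":0,"gripper":0.5},{"tx":-1.9,"ty":3.3,"tz":0,"rx":0,"ry":0,"rz":0,"gripper":0.5},{"tx":-1.5,"ty":3.7,"tz":0,"rx":0,"ry":0,"rz":-6.7,"gripper":0.5},{"tx":0,"ty":0,"tz":0,"rx":0,"ry":0,"rz":-6.7,"gripper":0.5},{"tx":0,"ty":0,"tz":0,"rx":0,"ry":0,"rz":-6.6,"gripper":0.5},{"tx":0,"ty":0,"tz":0,"rx":0,"ry":0,"rz":0,"gripper":0.5}])

```text
clock: 21.95
eef_pos: [521.5, -377.2, 74.7]
tcp_rot: [-3.139, 0.001, 0.46]
contact_force: [-0.1, -0.4, 0.2]
opening: 0.754
```

```bash
python3 - <<'E'
from h import *
s=r.sense(); print(s['eef_pos'],s['tcp_rot'],s['opening'])
p,d,P=cloud('wrist'); save('w13',p); np.save('w13.npy',P)
q=P[(P[...,2]>14)&(P[...,2]<24)&(np.hypot(P[...,0]-522.8,P[...,1]+377.1)<50)]
print(len(q),cv2.minAreaRect(q[:,:2].astype(np.float32)),np.median(q[:,2]))
E
```

```text
[ 521.47859188 -377.15981544   74.69450007] [-3.13914542e+00  1.26152035e-03  4.59963799e-01] 0.7536085439768354
7578 ((524.0863647460938, -376.36956787109375), (70.05504608154297, 48.157039642333984), 27.108095169067383) 17.361045098339545
```

View pics/w13.png

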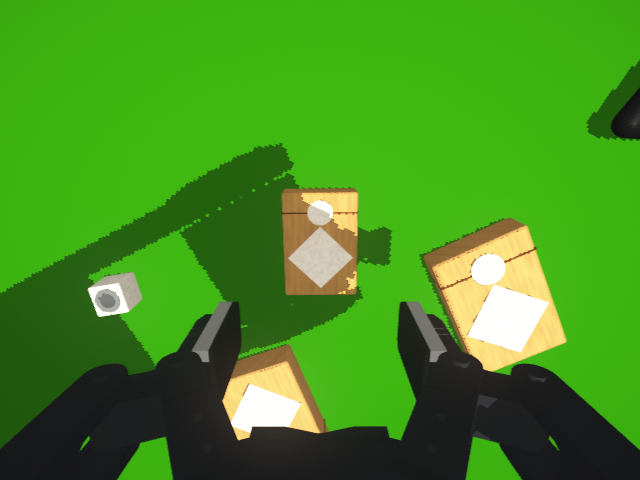

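Call:
move_arm(increments=[{"tx":0.1,"ty":0,"tz":3,"rx":0,"ry":0,"rz":-0.6,"gripper":0.5},{"tx":0,"ty":0,"tz":3,"rx":0,"ry":0,"rz":0,"gripper":0.5},{"tx":0,"ty":0,"tz":2.8,"rx":0,"ry":0,"rz":0,"gripper":0.5},{"tx":0,"ty":0,"tz":1.4,"rx":0,"ry":0,"rz":0,"gripper":0.5},{"tx":0,"ty":0,"tz":0.6,"rx":0,"ry":0,"rz":0,"gripper":0.5},{"tx":0,"ty":0,"tz":0.3,"rx":0,"ry":0,"rz":0,"gripper":0.5},{"tx":0,"ty":0,"tz":0,"rx":0,"ry":0,"rz":0,"gripper":0.5},{"tx":0,"ty":0,"tz":0,"rx":0,"ry":0,"rz":0,"gripper":-1},{"tx":0,"ty":0,"tz":0,"rx":0,"ry":0,"rz":0,"gripper":-1},{"tx":0,"ty":0,"tz":0,"rx":0,"ry":0,"rz":0,"gripper":-1},{"tx":0,"ty":0,"tz":0,"rx":0,"ry":0,"rz":0,"gripper":-1},{"tx":0,"ty":0,"tz":0,"rx":0,"ry":0,"rz":0,"gripper":-1}], squeeze=40)

```text
clock: 23.2
eef_pos: [524.4, -377.6, -33.3]
tcp_rot: [3.14, -0.001, 0.469]
contact_force: [-0.7, 0.7, 6.3]
opening: 0.552
```

Call:
move_arm(increments=[{"tx":0,"ty":0,"tz":-1,"rx":0,"ry":0,"rz":0,"gripper":-1},{"tx":0,"ty":0,"tz":-2.5,"rx":0,"ry":0,"rz":0,"gripper":-1},{"tx":0,"ty":0,"tz":-2.5,"rx":0,"ry":0,"rz":0,"gripper":-1},{"tx":0,"ty":0,"tz":-2.5,"rx":0,"ry":0,"rz":0,"gripper":-1},{"tx":0,"ty":0,"tz":-2.5,"rx":0,"ry":0,"rz":6.9,"gripper":-1},{"tx":0,"ty":0,"tz":0,"rx":0,"ry":0,"rz":6.9,"gripper":-1},{"tx":0,"ty":0,"tz":0,"rx":0,"ry":0,"rz":6.8,"gripper":-1},{"tx":0,"ty":0,"tz":0,"rx":0,"ry":0,"rz":0,"gripper":-1}])

```text
clock: 24.0
eef_pos: [523.7, -377.0, 76.3]
tcp_rot: [3.141, -0.001, 0.108]
contact_force: [0.3, -0.5, -1.0]
opening: 0.549
```

Call:
move_arm(increments=[{"tx":1.5,"ty":-3.7,"tz":0,"rx":0,"ry":0,"rz":0,"gripper":-1},{"tx":1.5,"ty":-3.7,"tz":0,"rx":0,"ry":0,"rz":0,"gripper":-1},{"tx":1.5,"ty":-3.7,"tz":0,"rx":0,"ry":0,"rz":0,"gripper":-1},{"tx":1.5,"ty":-3.7,"tz":0,"rx":0,"ry":0,"rz":0,"gripper":-1},{"tx":1.5,"ty":-3.7,"tz":0,"rx":0,"ry":0,"rz":0,"gripper":-1},{"tx":1.5,"ty":-3.7,"tz":0,"rx":0,"ry":0,"rz":0,"gripper":-1},{"tx":1.5,"ty":-3.7,"tz":0,"rx":0,"ry":0,"rz":0,"gripper":-1},{"tx":1.5,"ty":-3.7,"tz":0,"rx":0,"ry":0,"rz":0,"gripper":-1},{"tx":1.5,"ty":-3.7,"tz":0,"rx":0,"ry":0,"rz":0,"gripper":-1},{"tx":1.5,"ty":-3.7,"tz":0,"rx":0,"ry":0,"rz":0,"gripper":-1},{"tx":1.5,"ty":-3.7,"tz":0,"rx":0,"ry":0,"rz":0,"gripper":-1},{"tx":0,"ty":0,"tz":0,"rx":0,"ry":0,"rz":0,"gripper":-1}])

```text
clock: 25.2
eef_pos: [644.1, 50.2, 75.7]
tcp_rot: [-3.14, -0.002, 0.117]
contact_force: [0.6, 0.2, -1.1]
opening: 0.548
```

Call:
move_arm(increments=[{"tx":0,"ty":0,"tz":2,"rx":0,"ry":0,"rz":0,"gripper":-1},{"tx":0,"ty":0,"tz":2,"rx":0,"ry":0,"rz":0,"gripper":-1},{"tx":0,"ty":0,"tz":1,"rx":0,"ry":0,"rz":0,"gripper":-1},{"tx":0,"ty":0,"tz":0,"rx":0,"ry":0,"rz":0,"gripper":-1},{"tx":0,"ty":0,"tz":0,"rx":0,"ry":0,"rz":0,"gripper":-1}])

```text
clock: 25.7
eef_pos: [643.0, 45.3, 25.7]
tcp_rot: [3.142, -0.0, 0.111]
contact_force: [-0.1, -0.6, -0.8]
opening: 0.549
```

```bash
python3 - <<'E'
from h import *
s=r.sense(); print(s['eef_pos'],s['tcp_rot'],s['opening'],s['contact_force'])
p,d,P=cloud('wrist'); save('w14',p); np.save('w14.npy',P)
c=s['eef_pos']; q=P[(P[...,2]>55)&(P[...,2]<95)&(np.hypot(P[...,0]-c[0],P[...,1]-c[1])<45)]
m=abs(q[:,1]-c[1])<20; print(cv2.minAreaRect(q[m][:,:2].astype(np.float32)),np.percentile(q[m][:,2],[5,50,95]))
A=np.c_[q[m][:,:2]-c[:2],np.ones(m.sum())]; print(np.linalg.lstsq(A,q[m][:,2],rcond=None)[0])
E
```

```text
[643.01546396  45.28894172  25.68552638] [ 3.14157979e+00 -3.04150426e-05  1.10556112e-01] 0.5489494471592672 [-0.0829271  -0.64463637 -0.83204   ]
((643.0673828125, 45.29256820678711), (75.0947265625, 39.98993682861328), 0.009816032834351063) [71.42781429 76.3125787  77.30047018]
[-4.04759131e-02 -4.46941373e-03  7.60056776e+01]
```

View pics/w14.png

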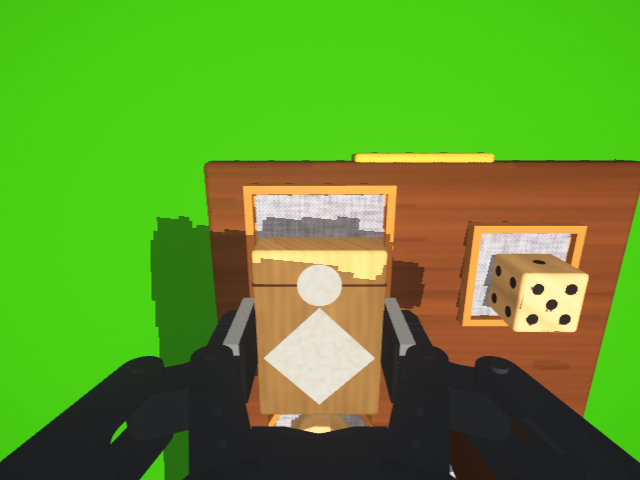

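Call:
move_arm(increments=[{"tx":0.1,"ty":0,"tz":1.5,"rx":0,"ry":0,"rz":0,"gripper":-1},{"tx":0,"ty":0,"tz":1.5,"rx":0,"ry":0,"rz":0,"gripper":-1},{"tx":0,"ty":0,"tz":0.8,"rx":0,"ry":0,"rz":0,"gripper":-1},{"tx":0,"ty":0,"tz":0.4,"rx":0,"ry":0,"rz":0,"gripper":-1},{"tx":0,"ty":0,"tz":0.1,"rx":0,"ry":0,"rz":0,"gripper":-1},{"tx":0,"ty":0,"tz":0,"rx":0,"ry":0,"rz":0,"gripper":-1},{"tx":0,"ty":0,"tz":0,"rx":0,"ry":0,"rz":0,"gripper":-1}])

```text
clock: 26.45
eef_pos: [642.7, 45.7, -17.3]
tcp_rot: [-3.142, 0.002, 0.11]
contact_force: [-5.8, -0.6, 11.4]
opening: 0.547
```

Call:
move_arm(increments=[{"tx":0,"ty":0,"tz":0,"rx":0,"ry":0,"rz":0,"gripper":0.5},{"tx":0,"ty":0,"tz":0,"rx":0,"ry":0,"rz":0,"gripper":0.5},{"tx":0,"ty":0,"tz":0,"rx":0,"ry":0,"rz":0,"gripper":0.5},{"tx":0,"ty":0,"tz":-1,"rx":0,"ry":0,"rz":0,"gripper":0.5},{"tx":0,"ty":0,"tz":-4,"rx":0,"ry":0,"rz":0,"gripper":0.5},{"tx":0,"ty":0,"tz":-4,"rx":0,"ry":0,"rz":0,"gripper":0.5},{"tx":-2,"ty":0,"tz":-4,"rx":0,"ry":0,"rz":0,"gripper":0.5},{"tx":-4,"ty":0,"tz":0,"rx":0,"ry":0,"rz":0,"gripper":0.5},{"tx":-4,"ty":0,"tz":0,"rx":0,"ry":0,"rz":0,"gripper":0.5},{"tx":-4,"ty":0,"tz":0,"rx":0,"ry":0,"rz":0,"gripper":0.5},{"tx":0,"ty":0,"tz":0,"rx":0,"ry":0,"rz":0,"gripper":0.5},{"tx":0,"ty":0,"tz":0,"rx":0,"ry":0,"rz":0,"gripper":0.5}])

```text
clock: 27.65
eef_pos: [505.1, 30.8, 113.4]
tcp_rot: [-3.141, -0.002, 0.11]
contact_force: [0.6, 0.2, -0.3]
opening: 0.75
```

```bash
python3 - <<'E'
from h import *
s=r.sense(); print(s['eef_pos'],s['contact_force'])
p,d,P=cloud('wrist'); save('w15',p)
def rect(n,c,rad,zl,zh):
    q=P[(P[...,2]>zl)&(P[...,2]<zh)&(np.hypot(P[...,0]-c[0],P[...,1]-c[1])<rad)]
    print(n,len(q),cv2.minAreaRect(q[:,:2].astype(np.float32)),np.percentile(q[:,2],[5,50,95]) if len(q) else '')
rect('box',(644,45),48,28,45); rect('die',(655,-60),30,40,55); rect('cup',(551,-71),40,70,85); rect('chq',(540,33),27,26,40)
p,d,P=cloud('top'); save('top2',p)
rect('box',(644,45),48,28,45); rect('die',(655,-60),30,40,55); rect('cup',(551,-71),40,70,85); rect('chq',(540,33),27,26,40)
rect('mug',(610,285),50,50,70);rect('chalk',(429,-262),25,15,30)
P=np.load('top1.npy');rect('mug0',(610,285),50,50,70);rect('chalk0',(429,-262),25,15,30)
E
```

```text
[505.1270193   30.79782508 113.40943095] [ 0.64873279  0.16093556 -0.31640039]
box 6477 ((630.28466796875, 44.63807678222656), (45.18388748168945, 48.154991149902344), 6.2700724601745605) [31.98605938 33.30047763 34.56110428]
die 2451 ((649.7960205078125, -59.52099609375), (23.176816940307617, 30.939701080322266), 4.339531421661377) [42.59640503 45.07731618 46.40170976]
cup 2771 ((550.4835815429688, -71.18155670166016), (59.31721115112305, 59.62854766845703), 28.427404403686523) [70.79763905 74.81164538 76.13868174]
chq 2534 ((539.63037109375, 33.78434753417969), (38.981048583984375, 39.10366439819336), 5.651326656341553) [28.11505872 29.5412423  30.78768657]
box 416 ((656.8861694335938, 46.60139846801758), (41.29770278930664, 47.983604431152344), 6.9589691162109375) [30.85313031 34.72349394 38.66154081]
die 211 ((652.5812377929688, -60.259490966796875), (30.79207992553711, 30.18122673034668), 4.696671009063721) [41.38106827 46.4618197  49.80488223]
cup 190 ((549.6854858398438, -72.26404571533203), (57.123634338378906, 59.844642639160156), 89.55542755126953) [71.55801675 76.01036889 79.91091948]
chq 0 ((0.0, 0.0), (0.0, 0.0), 0.0) 
mug 212 ((614.222900390625, 285.0714111328125), (59.2136344909668, 58.67394256591797), 85.05599212646484) [51.93546378 57.74472408 61.80286358]
chalk 118 ((426.781982421875, -265.9336242675781), (22.073917388916016, 22.799095153808594), 34.54642105102539) [17.96194546 22.47923435 26.72623923]
mug0 222 ((614.1443481445312, 281.36126708984375), (64.88043975830078, 58.02641677856445), 87.38578033447266) [50.95863759 57.48161158 61.61845979]
chalk0 118 ((426.734130859375, -266.1949157714844), (22.68310546875, 21.717082977294922), 37.707847595214844) [17.03751544 22.19011989 26.47686924]
```

View pics/w15.png

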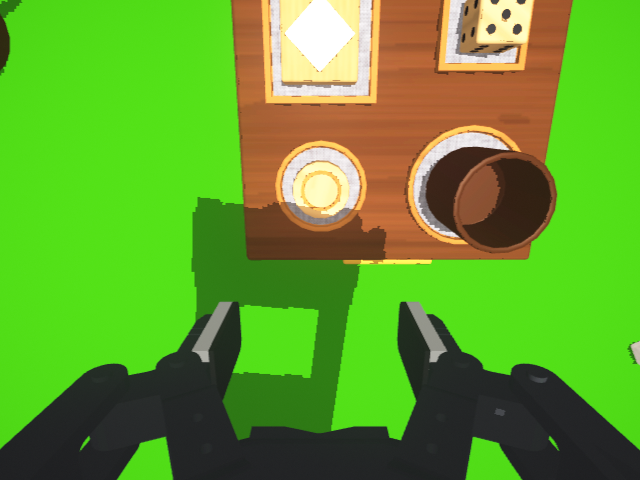

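```bash
python3 -c "
from rig import r
print(r.sense()['clock']); print(r.sign_off())"
```

```text
27.75
the job is handed in; nothing more can be done
None
```

All four pieces are in their bays, placed in the order asked (cup, chequer, die, card box), and I handed the job in at 27.75 s. It reports no verdict, so the result below rests on my own last checks.

| Piece | Measured top (mm) | Expected top (mm) |
|---|---|---|
| Dice cup, mouth up | 75–76 | 76 |
| Chequer | 29.5 | 30 |
| Die | 45–46 | 46 |
| Card box | 33–35 | 34 |

- **Fit:** each piece reads flat and lies inside its rim. The box was square to its bay to within about a degree, and the die to within about 2°.
- **Left alone:** I never handled the chalk or the mug. The chalk's measured position is unchanged. The mug's fitted centre shifted 3.7 mm in y between the first and last top views. I take that as noise from the fit catching the handle, but I didn't check it further.
- **Gripper tips:** in the wrist camera the real fingertips sat about 40 mm behind the stated TCP, which disagrees with the description. My first attempt on the cup therefore closed too high and tilted it briefly. It settled upright, and I picked it up properly after allowing for the difference.
- **Forces:** the highest contact force I saw was about 20 N, when setting the cup down. Forces were only read at the end of each move.
- **Checks that fell short:** the last top view gave no reading for the chequer and only part of the box. I relied on the wrist view for the chequer, and on the two partial views together for the box.

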